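# Stack the finished spectacle cases

### The arm

A 6-joint arm with a two-finger parallel gripper is mounted at the origin on the work surface. World frame = base frame: x ahead of the robot, y to its left, z up, the work surface at z = 0. Lengths are in m, angles in rad, forces in N, time in s.
With the tool pointing down it reaches from about 0.35 to 0.975 m from the base axis. Payload 4.9 kg.
Tool frame: the origin (TCP) lies at the very end of the fingers, on their centre line; the grasp point (between the pads) lies 19 mm behind it; z points along the fingers, y is the line along which they close (so a half turn about z gives the same grasp; the last joint's range is limited). The gripper opens to 85 mm and grips with 20 to 120 N. Pads are 22 mm wide; open, the fingers measure 114 mm over their backs; the gripper's body (76 mm by 85 mm) begins 54 mm behind the grasp point. The pads swing forward as they close: fully open they stand 13 mm farther back than shut.
Start: joints at [-1.24, 0.053, 1.613, -0, 1.476, -0.119], TCP at [0.272, -0.563, 0.231] pointing down, gripper open.
Joint ranges: [-3.01, 3.01], [-1.01, 2.22], [0.06, 2.58], [-1.02, 4.17], [0.09, 2.62], [-3.14, 3.14]. Speed limits (rad/s): [2.57, 2.57, 3.14, 3.14, 3.14, 3.14].

### API

Orientations are given as a rotation vector (axis times angle).
In Python, from station import * gives the robot as it stands.
- The arm moves only by the shell command python3 -m crank 'ROWS' [OPENING] [FORCE]. ROWS is JSON, a list of rows, each an object with "offset": the shift along the tool's x, y, z in m, a list of three; "twist": the turn, a rotation vector about the tool's x, y, z in degrees, a list of three. In form: [{"offset": [x, y, z], "twist": [rx, ry, rz]}, ...]. A call has 1 to 20 rows; each row is the pose to reach, as a shift and turn from the pose commanded when the call began, along the tool's axes at that moment; what a row does not reach only later rows make up. A row lasts 1/8 s, in which the tool goes at most 62.5 mm and 10.7 degrees, less where a joint would pass 70% of its speed; a pose out of reach is approached as far as the arm can. A call with a gripper value outside its range is refused whole. OPENING is the opening, from 0 (shut) to 1 (fully open), set as the call begins (- or left out, the last holds). The fingers move at their own pace and stop on an object; FORCE is the grip in N (left out, the last holds). Time passes only in rows, so rows that repeat a pose let the fingers close. It gives the time, the measured TCP pose, the force, the opening and the grip force at its end, in the units of the state.
- get_obs(): the state, without advancing time (a new reading comes with each control period).
- get_image(name): name is "scene" or "side" or "wrist"; returns the picture (420x560x3 uint8, red, green, blue); there is no depth.
- get_calibration(name): a dict with "intrinsics" (3x3 intrinsics, pixels), "world_from_camera" (4x4, takes a point from camera to world coordinates); the wrist camera has in their place "tool_from_camera" (4x4, takes a point from camera to tool coordinates, whose origin is the TCP and whose axes are the flange's). Camera axes: x right, y up, looking along -z (the intrinsics and any distortion apply to the point x, -y, -z); pixel columns grow to the right and rows downward; lengths in m; the calibration is good to about 2 mm. A picture is of the moment at which its call begins: read the wrist's pose just before it. get_calibration takes no time and is no camera call.
- finish_job(): hands the job in; it is judged then, once.
Trained networks look in the newest picture that a camera, given by its name, has taken for a name from the list of things; names that differ only in an ending like _2 or _b are one class to them, and where a whole thing is asked for, a point or a joint stands for the part that bears it (a point fixed in the world has none). Each returns a list of dicts, best first, with "confidence" (0 to 1); they miss things now and then, are a little off and sometimes report something else, mostly with a low value. They report only what shows in the picture. A call takes as long as a camera call. They do not tell look-alikes from the thing itself.
- cut_out(query, camera): "region" (420x560 bool, what is visible of it) and "rect" ([centre column, centre row, width, height] in pixels, round what is visible of it).
The state is a dict: "t": time; "q": joint angles; "dq": joint speeds; "effort": joint torques, N m; "tool_pos": TCP position; "tool_rot": TCP orientation; "contact_force": force on the tool from outside, world axes, zero at the start; "wrist_torque": the same for the moment, N m; "opening": finger opening in m; "grip_force": force on a finger pad.
Only numpy, scipy, OpenCV 4.12 (cv2) and the standard library are available. Lean on these libraries where they do the work, as an engineer would, in place of code of your own. Each camera call takes 0.05 s, during which the arm holds its last target. There are 200 camera calls.

### The job

Stack the two full-size spectacle cases that lie on the desk onto the full-size case on the wooden tray, one on top of the other, so that the three make one straight, square column lying the same way, lids up. Set each one down without dropping it, leave the case on the tray where it is, and leave the shorter case where it lies.

Things in the scene. Friction and masses are not known exactly. Their poses are not given: they have to be found in the camera images.
- case_a: A closed, beige hard spectacle case lying on the desk, to be stacked: 158 mm long (its x axis), 56 mm wide (its y axis), 42 mm high, about 0.16 kg, flat top and bottom, edges rounded 5 mm; origin at the centre of its underside, z up. Best gripped across its 56 mm width. It is the same as case_b and they may go on in either order; end for end does not matter.
- case_b: The second such case lying on the desk, to be stacked: 158 mm long (its x axis), 56 mm wide (its y axis), 42 mm high, about 0.16 kg, flat top and bottom, edges rounded 5 mm; origin at the centre of its underside, z up.
- base_case: The same kind of case, already lying on the flat wooden tray (200 x 100 x 8 mm, fixed to the desk); it is the foot of the column: 158 mm long (its x axis), 56 mm wide (its y axis), 42 mm high, about 0.16 kg, flat top and bottom, edges rounded 5 mm; origin at the centre of its underside, z up. Its underside is 8 mm above the desk, its top 50 mm above the desk. It is loose, and must stay in place.
- short_case: A bystander: a shorter beige case, 104 mm long (x), 56 mm wide (y), 42 mm high, lying in the same row on the desk; origin at the centre of its underside. Not to be stacked or moved. A slim case (30 mm wide, 22 mm high) and a black computer mouse lie farther from the robot than this row, beyond x = 0.70 m.
There are look-alikes about, which are no part of the job. What is shaped like the case_b but purple or turquoise is not meant.

How it is judged:
By the outcome, as a careful person would: the job done as asked, in the order asked, and still so for the second after the job is handed in, with the robot touching nothing.
It also fails if it takes over 64 s, if anything falls off the work surface, if the arm or the gripper's body presses on something with over 40 N, if the wrist force passes 120 N, or if a joint passes its speed limit or range.

## Working session

There is one attempt and no reset: what is moved stays moved. The work goes in short steps, Python scripts to look and compute and a shell command to move; the robot and the scene stay as the last step left them, time stands still between calls to the robot, and variables do not carry over. Pictures are saved under pics/ and viewed, at most 10 in all, crops included, and the job is handed in when it is done.

```bash
ls; mkdir -p pics; python3 - <<'E'
from station import *
import cv2, numpy as np
o=get_obs(); print({k:np.round(v,3) for k,v in o.items()})
a=get_image("scene"); b=get_image("side")
cv2.imwrite("pics/s1.png",a[:,:,::-1]); cv2.imwrite("pics/d1.png",b[:,:,::-1])
for n in("scene","side","wrist"):
    print(n,{k:np.round(v,4).tolist() for k,v in get_calibration(n).items()})
for q in("case_a","base_case","short_case"):
    for c in("scene","side"):
        for d in cut_out(q,c): print(q,c,round(d["confidence"],2),np.round(d["rect"]).tolist(),int(d["region"].sum()))
E
```

```text
pics
{'t': np.float64(0.0), 'q': array([-1.24 ,  0.053,  1.614,  0.   ,  1.476, -0.119]), 'dq': array([ 0.   ,  0.001, -0.001, -0.   ,  0.   ,  0.   ]), 'effort': array([-0.0000e+00, -3.9368e+01, -3.7018e+01, -0.0000e+00,  7.0000e-03,
        0.0000e+00]), 'tool_pos': array([ 0.272, -0.562,  0.23 ]), 'tool_rot': array([-3.06, -0.7 ,  0.  ]), 'contact_force': array([0.477, 0.499, 0.134]), 'wrist_torque': array([-0.007, -0.025,  0.016]), 'grip_force': np.float64(0.0), 'opening': np.float64(0.085)}
scene {'intrinsics': [[393.9129, 0.0, 286.7089], [0.0, 393.9129, 212.0579], [0.0, 0.0, 1.0]], 'world_from_camera': [[0.5337, -0.6618, 0.5265, 0.9891], [0.8456, 0.4266, -0.3209, -0.3884], [-0.0123, 0.6165, 0.7873, 0.8054], [0.0, 0.0, 0.0, 1.0]]}
side {'intrinsics': [[419.0452, 0.0, 283.7146], [0.0, 419.0452, 210.5829], [0.0, 0.0, 1.0]], 'world_from_camera': [[-0.9142, 0.2032, -0.3506, 0.1208], [-0.4052, -0.4509, 0.7953, 0.7164], [0.0035, 0.8692, 0.4945, 0.5334], [0.0, 0.0, 0.0, 1.0]]}
wrist {'intrinsics': [[335.2195, 0.0, 280.9681], [0.0, 335.2195, 209.5231], [0.0, 0.0, 1.0]], 'tool_from_camer
[... 229 characters left out ...]
ase_a scene 0.85 [213.0, 359.0, 86.0, 66.0] 2827
case_a scene 0.8 [193.0, 262.0, 64.0, 64.0] 1790
case_a scene 0.7 [343.0, 194.0, 39.0, 59.0] 1331
case_a scene 0.69 [124.0, 302.0, 33.0, 72.0] 2216
case_a side 0.78 [330.0, 211.0, 50.0, 39.0] 1326
case_a side 0.69 [249.0, 258.0, 74.0, 52.0] 2156
case_a side 0.62 [368.0, 183.0, 10.0, 13.0] 94
case_a side 0.56 [338.0, 159.0, 51.0, 26.0] 821
case_a side 0.55 [258.0, 160.0, 39.0, 34.0] 803
base_case scene 0.58 [436.0, 173.0, 55.0, 51.0] 1407
base_case side 0.7 [131.0, 317.0, 89.0, 69.0] 3436
base_case side 0.67 [318.0, 176.0, 59.0, 20.0] 1091
short_case scene 0.66 [286.0, 248.0, 48.0, 47.0] 1179
short_case side 0.64 [264.0, 205.0, 42.0, 27.0] 1021
```

View pics/s1.png

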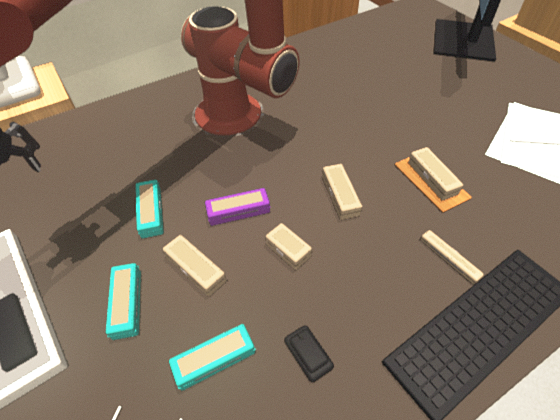

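View pics/d1.png

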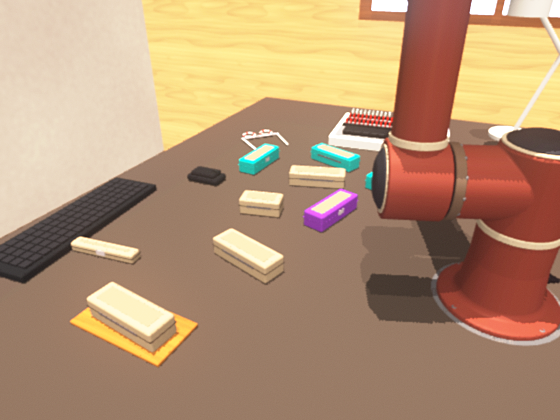

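The scene view shows the full-size beige cases at (193,262) and (343,191). The short one is at (289,245) and the base on the tray at (436,173). The purple case at (238,206) and the turquoise ones at (148,209), (123,301) and (213,356) are look-alikes. So the two meant are (193,262) and (343,191), which I'll confirm in a crop while fitting poses.

```bash
cat > h.py <<'E'
from station import *
import cv2, numpy as np
from scipy.optimize import minimize
from scipy.spatial.transform import Rotation as R
g=np.array([[a,b,c] for a in(-1,1) for b in(-1,1) for c in(-1,1)],float)
n=R.random(60,random_state=0).apply([0,0,1])
def pts(p,L,z0):
    c=g*[L/2-.005,.023,.016]+[0,0,.021+z0]
    P=(c[:,None]+.005*n[None]).reshape(-1,3)
    return R.from_euler('z',p[2]).apply(P)+[p[0],p[1],0]
def wfc(cam,obs=None):
    k=get_calibration(cam)
    if cam!="wrist": return k["intrinsics"],np.array(k["world_from_camera"])
    T=np.eye(4);T[:3,:3]=R.from_rotvec(obs["tool_rot"]).as_matrix();T[:3,3]=obs["tool_pos"]
    return k["intrinsics"],T@np.array(k["tool_from_camera"])
def proj(P,K,T):
    c=(P-T[:3,3])@T[:3,:3]; return (c[:,:2]*[1,-1]/-c[:,2:])@np.diag([K[0][0],K[1][1]])+[K[0][2],K[1][2]]
def ray(uv,K,T,z):
    d=T[:3,:3]@[(uv[0]-K[0][2])/K[0][0],-(uv[1]-K[1][2])/K[1][1],-1]
    return T[:3,3]+d*(z-T[2,3])/d[2]
def sil(p,L,z0,K,T):
    h=cv2.convexHull(proj(pts(p,L,z0),K,T).astype(np.float32))
    m=np.zeros((420,560),np.uint8); cv2.fillConvexPoly(m,np.round(h*16).astype(np.int32),255,cv2.LINE_AA,4); return m/255.
def fit(obs,p0,L=.158,z0=0.):
    "obs: list of (mask,K,T) -> pose, mean IoU"
    def f(p):
        s=0
        for m,K,T in obs:
            a=sil(p,L,z0,K,T); s+=1-np.minimum(a,m).sum()/np.maximum(a,m).sum()
        return s/len(obs)
    best=None
    for y in ([p0[2]] if len(p0)>2 else np.arange(0,np.pi,np.pi/6)):
        x0=np.array([p0[0],p0[1],y]); r=minimize(f,x0,method="Nelder-Mead",options=dict(initial_simplex=np.vstack([x0,x0+[.02,0,0],x0+[0,.02,0],x0+[0,0,.2]]),xatol=1e-4,fatol=1e-5))
        if best is None or r.fun<best.fun: best=r
    return best.x,1-best.fun
E
python3 - <<'E'
from h import *
ims={c:get_image(c) for c in("scene","side")}
cv2.imwrite("pics/crop.png",cv2.resize(ims["scene"][130:310,130:490],None,fx=2.2,fy=2.2,interpolation=cv2.INTER_CUBIC)[:,:,::-1])
det={c:[d for q in("case_a","base_case","short_case") for d in cut_out(q,c)] for c in ims}
W={"A":((193,262),(318,176),.158,0),"B":((343,191),(249,255),.158,0),"base":((436,173),(131,315),.158,.008),"short":((289,245),(262,204),.104,0)}
for k,(s,d,L,z) in W.items():
    o=[]
    for c,uv in(("scene",s),("side",d)):
        K,T=wfc(c); q=min(det[c],key=lambda e:np.hypot(*(np.array(e["rect"][:2])-uv)))
        o.append((q["region"].astype(float),K,T))
        print(k,c,np.round(q["rect"]),q["confidence"],end=' ')
    p0=ray(s,*wfc("scene"),.03+z)[:2]
    for oo in(o,o[:1],o[1:]):
        p,i=fit(oo,p0,L,z); print(np.round(p[:2],4),round(np.degrees(p[2])%180,1),round(i,3),end=' | ')
    print()
E
```

```text
A scene [194. 266.  66.  59.] 0.78 A side [317. 178.  58.  22.] 0.97 [ 0.4785 -0.3307] 15.1 0.913 | [ 0.4775 -0.3305] 14.7 0.918 | [ 0.4795 -0.3322] 16.2 0.912 | 
B scene [342. 194.  39.  60.] 0.59 B side [248. 257.  76.  53.] 0.69 [0.4818 0.0888] 161.1 0.939 | [0.4819 0.0882] 161.5 0.94 | [0.4814 0.0905] 160.4 0.946 | 
base scene [436. 174.  57.  55.] 0.68 base side [131. 315.  90.  72.] 0.7 [0.5712 0.335 ] 171.2 0.938 | [0.5705 0.3326] 171.1 0.943 | [0.5714 0.3359] 170.7 0.964 | 
short scene [288. 249.  47.  44.] 0.93 short side [262. 205.  40.  25.] 0.97 [ 0.5532 -0.1213] 10.8 0.929 | [ 0.5527 -0.1217] 10.1 0.944 | [ 0.5527 -0.12  ] 15.4 0.921 |
```

View pics/crop.png

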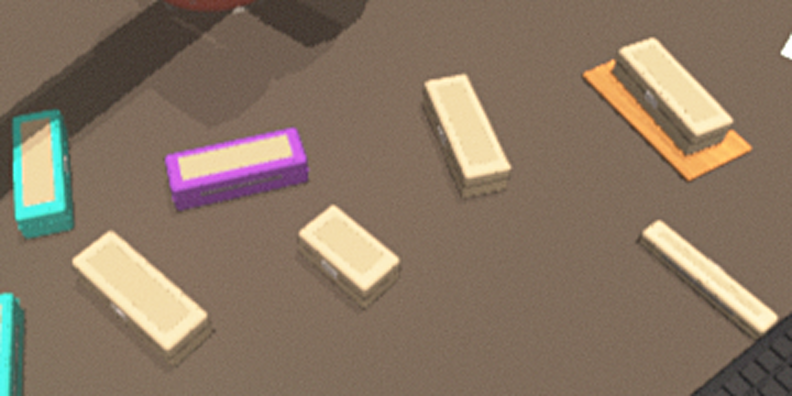

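The crop confirms two full-size beige cases: A at scene (193,262) and B at scene (343,191). The short case, slim case, purple and turquoise cases are clearly different. First I'll hover over A.

```bash
cat >> h.py <<'E'
def go(x,y,z,deg):
    o=get_obs(); C=R.from_rotvec(o["tool_rot"]); G=R.from_euler('z',deg,degrees=True)*R.from_euler('x',180,degrees=True)
    print("t",round(float(o["t"]),2),"offset mm",np.round(C.inv().apply(np.array([x,y,z])-o["tool_pos"])*1e3,1),"twist",np.round((C.inv()*G).as_rotvec(degrees=True),2))
def look(uv_pose,name,L=.158,z0=0.,q="case_a",cam="wrist"):
    o=get_obs(); im=get_image(cam); K,T=wfc(cam,o); c=proj(np.array([[*uv_pose[:2],z0+.03]]),K,T)[0]
    cv2.imwrite(f"pics/{name}.png",im[:,:,::-1])
    ds=sorted((d for d in cut_out(q,cam)),key=lambda e:np.hypot(*(np.array(e["rect"][:2])-c)))
    for d in ds[:2]:
        p,i=fit([(d["region"].astype(float),K,T)],uv_pose,L,z0)
        print(name,"exp",np.round(c),np.round(d["rect"]),round(d["confidence"],2),"pose",np.round(p[:2],4),round(np.degrees(p[2]),2),"iou",round(i,3))
E
python3 -c "
from h import *
go(.4785,-.3307,.25,15.1)"
```

```text
t 0.8 offset mm [ 287.1 -119.1  -18.7] twist [ 0.    0.   10.67]
```

```bash
python3 -m crank '[{"offset":[0.05,-0.02,-0.019],"twist":[0,0,2]},{"offset":[0.1,-0.04,-0.019],"twist":[0,0,4]},{"offset":[0.15,-0.06,-0.019],"twist":[0,0,6]},{"offset":[0.2,-0.08,-0.019],"twist":[0,0,8]},{"offset":[0.25,-0.1,-0.019],"twist":[0,0,10]},{"offset":[0.287,-0.119,-0.019],"twist":[0,0,10.7]},{"offset":[0.287,-0.119,-0.019],"twist":[0,0,10.7]},{"offset":[0.287,-0.119,-0.019],"twist":[0,0,10.7]},{"offset":[0.287,-0.119,-0.019],"twist":[0,0,10.7]}]' 1; python3 - <<'E'
from h import *
look((.4785,-.3307,np.radians(15.1)),"wA")
go(.4785,-.3307,.25,15.1)
E
```

```text
t: 1.92
tool_pos: [0.4778, -0.3318, 0.2503]
tool_rot: [3.115, 0.41, -0.0]
contact_force: [0.5, 0.5, 0.2]
opening: 0.0853
grip_force: 0.0
wA exp [280. 181.] [275. 178.  59. 152.] 0.91 pose [ 0.478  -0.3268] 15.56 iou 0.973
wA exp [280. 181.] [421. 209. 134. 130.] 0.9 pose [ 0.4785 -0.3307] 15.1 iou 0.0
t 2.02 offset mm [ 1.  -0.9  0.3] twist [-0.    0.01 -0.13]
```

View pics/wA.png

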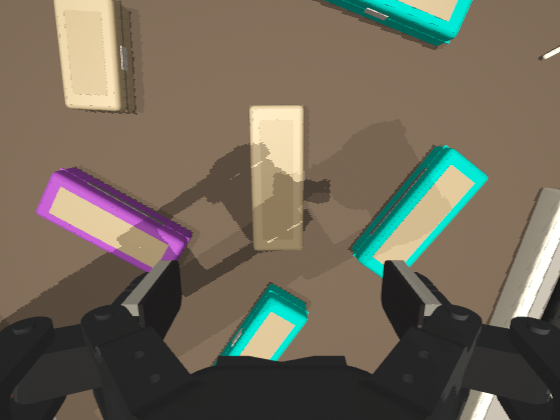

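The wrist view shows case A centred at (276,178), spanning columns 250–303 and rows 105–250, with about 60 px free on both sides for the fingers. I'll go down and grip.

```bash
python3 -m crank '[{"offset":[0.001,-0.004,0.05],"twist":[0,0,-0.4]},{"offset":[0.001,-0.004,0.1],"twist":[0,0,-0.4]},{"offset":[0.001,-0.004,0.15],"twist":[0,0,-0.4]},{"offset":[0.001,-0.004,0.19],"twist":[0,0,-0.4]},{"offset":[0.001,-0.004,0.22],"twist":[0,0,-0.4]},{"offset":[0.001,-0.004,0.235],"twist":[0,0,-0.4]},{"offset":[0.001,-0.004,0.242],"twist":[0,0,-0.4]},{"offset":[0.001,-0.004,0.242],"twist":[0,0,-0.4]},{"offset":[0.001,-0.004,0.242],"twist":[0,0,-0.4]}]' 1 && python3 -m crank '[{"offset":[0,0,0],"twist":[0,0,0]},{"offset":[0,0,0],"twist":[0,0,0]},{"offset":[0,0,0],"twist":[0,0,0]},{"offset":[0,0,0],"twist":[0,0,0]},{"offset":[0,0,0],"twist":[0,0,0]},{"offset":[0,0,0],"twist":[0,0,0]},{"offset":[0,0,0],"twist":[0,0,0]},{"offset":[0,0,0],"twist":[0,0,0]}]' 0.4 40
```

```text
t: 3.15
tool_pos: [0.4793, -0.3276, 0.0098]
tool_rot: [3.111, 0.423, 0.003]
contact_force: [1.5, -0.3, 0.8]
opening: 0.0852
grip_force: 0.0
t: 4.15
tool_pos: [0.4789, -0.3271, 0.0092]
tool_rot: [3.112, 0.423, 0.001]
contact_force: [0.6, 1.0, 5.7]
opening: 0.0556
grip_force: 44.6
```

```bash
python3 -m crank '[{"offset":[0,0,-0.01],"twist":[0,0,0]},{"offset":[0,0,-0.03],"twist":[0,0,0]},{"offset":[0,0,-0.07],"twist":[0,0,0]},{"offset":[0,0,-0.12],"twist":[0,0,0]},{"offset":[0,0,-0.17],"twist":[0,0,0]},{"offset":[0,0,-0.21],"twist":[0,0,0]},{"offset":[0,0,-0.24],"twist":[0,0,0]},{"offset":[0,0,-0.24],"twist":[0,0,0]},{"offset":[0,0,-0.24],"twist":[0,0,0]}]' - - ; python3 -c "
from h import *
go(.545,.167,.25,-8.9)"
```

```text
t: 5.28
tool_pos: [0.4778, -0.3262, 0.247]
tool_rot: [-3.112, -0.423, 0.002]
contact_force: [0.9, 0.1, -1.2]
opening: 0.0555
grip_force: 43.8
t 5.28 offset mm [ 196.4 -457.4   -2.5] twist [-0.08  0.08 24.37]
```

```bash
python3 -m crank '[{"offset":[0.01,-0.023,0],"twist":[0,0,1.2]},{"offset":[0.03,-0.07,0],"twist":[0,0,3.6]},{"offset":[0.05,-0.116,0],"twist":[0,0,6]},{"offset":[0.07,-0.163,0],"twist":[0,0,8.5]},{"offset":[0.09,-0.21,0],"twist":[0,0,11]},{"offset":[0.11,-0.256,0],"twist":[0,0,13.5]},{"offset":[0.13,-0.303,0],"twist":[0,0,16]},{"offset":[0.15,-0.35,0],"twist":[0,0,18.5]},{"offset":[0.17,-0.396,0],"twist":[0,0,21]},{"offset":[0.185,-0.43,-0.002],"twist":[0,0,23]},{"offset":[0.196,-0.457,-0.003],"twist":[0,0,24.4]},{"offset":[0.196,-0.457,-0.003],"twist":[0,0,24.4]},{"offset":[0.196,-0.457,-0.003],"twist":[0,0,24.4]},{"offset":[0.196,-0.457,-0.003],"twist":[0,0,24.4]}]' - - ; python3 - <<'E'
from h import *
look((.5712,.335,np.radians(-8.9)),"wBase",z0=.008,q="base_case")
E
```

```text
t: 7.02
tool_pos: [0.5451, 0.165, 0.2505]
tool_rot: [3.131, -0.246, -0.002]
contact_force: [-0.6, 0.3, -0.6]
opening: 0.0556
grip_force: 43.7
wBase exp [121. 184.] [120. 182.  84. 150.] 0.75 pose [0.5707 0.3385] -8.51 iou 0.971
```

View pics/wBase.png

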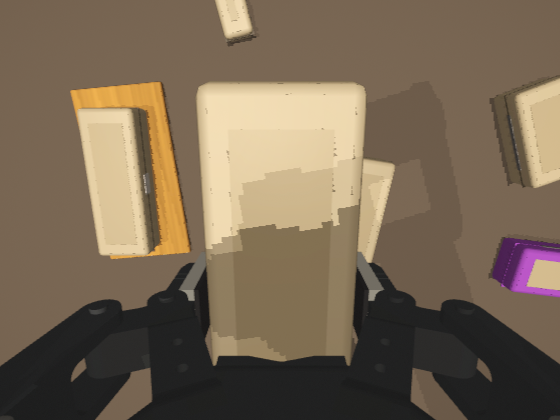

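The base shows whole at (118,182), and the held case sits square in the fingers. I'll take the second look from the opposite side, so that lateral biases cancel.

```bash
python3 -m crank '[{"offset":[0,-0.03,0],"twist":[0,0,0]},{"offset":[0,-0.08,0],"twist":[0,0,0]},{"offset":[0,-0.13,0],"twist":[0,0,0]},{"offset":[0,-0.18,0],"twist":[0,0,0]},{"offset":[0,-0.23,0],"twist":[0,0,0]},{"offset":[0,-0.28,0],"twist":[0,0,0]},{"offset":[0,-0.32,0],"twist":[0,0,0]},{"offset":[0,-0.34,0],"twist":[0,0,0]},{"offset":[0,-0.34,0],"twist":[0,0,0]},{"offset":[0,-0.34,0],"twist":[0,0,0]},{"offset":[0,-0.34,0],"twist":[0,0,0]}]' - - ; python3 - <<'E'
from h import *
look((.5712,.335,np.radians(-8.9)),"wBase2",z0=.008,q="base_case")
go(.5707,.3375,.12,-8.7)
E
```

```text
t: 8.5
tool_pos: [0.5985, 0.5006, 0.2516]
tool_rot: [3.132, -0.247, 0.0]
contact_force: [0.0, 0.9, -2.3]
opening: 0.0553
grip_force: 43.7
t 8.6 offset mm [ -1.8 165.8 131.7] twist [-0.01 -0.01 -0.29]
```

```bash
python3 - <<'E'
from h import *
look((.5707,.3385,np.radians(-8.7)),"wBase3",z0=.008,q="case_a")
E
```

```text
wBase3 exp [434. 184.] [282. 220. 173. 287.] 0.85 pose [0.5707 0.3385] -8.7 iou 0.0
```

View pics/wBase3.png

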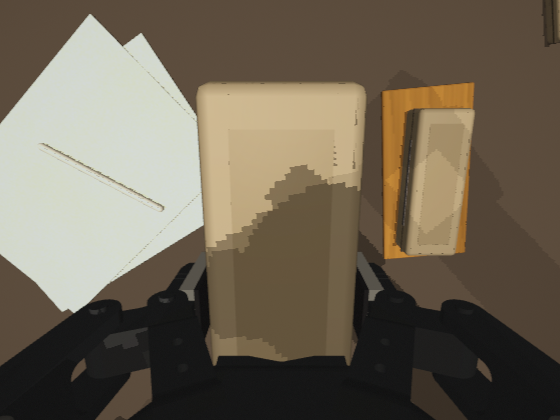

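The base shows at (438,182), spanning columns 402–474 and rows 108–255, but the network missed it. I'll segment it by colour (grabCut) in both saved pictures.

```bash
cat >> h.py <<'E'
def gc(im,p,L,z0,K,T):
    s=sil(p,L,z0,K,T); b=(s>.5).astype(np.uint8)
    m=np.full(b.shape,cv2.GC_BGD,np.uint8); m[cv2.dilate(b,np.ones((25,25)))>0]=cv2.GC_PR_BGD; m[b>0]=cv2.GC_PR_FGD
    m[cv2.erode(b,np.ones((9,9)))>0]=cv2.GC_FGD
    cv2.grabCut(im,m,None,np.zeros((1,65)),np.zeros((1,65)),4,cv2.GC_INIT_WITH_MASK)
    return (m%2).astype(float)
E
python3 - <<'E'
from h import *
p0=(.5707,.3375,np.radians(-8.7)); o2=get_obs(); print(o2["tool_pos"])
o1=dict(tool_pos=np.array([.5451,.165,.2505]),tool_rot=np.array([3.131,-.246,-.002]))
V=[];D=[]
for n,o in(("wBase",o1),("wBase3",o2)):
    im=cv2.imread(f"pics/{n}.png"); K,T=wfc("wrist",o); m=gc(im,p0,.158,.008,K,T); V.append((m,K,T))
    im[m>0]=im[m>0]//2+[127,0,0]; D.append(im[80:280,50:210] if n=="wBase" else im[80:280,370:530])
for v in(V[:1],V[1:],V):
    p,i=fit(v,p0,.158,.008); print(np.round(p[:2],4),round(np.degrees(p[2]),2),round(i,3))
cv2.imwrite("pics/gc.png",cv2.resize(np.hstack(D),None,fx=2,fy=2))
E
```

```text
[0.5982478  0.50130343 0.25158391]
[0.5711 0.3374] -8.66 0.978
[0.5706 0.3384] -7.51 0.925
[0.5709 0.3378] -8.18 0.945
```

View pics/gc.png

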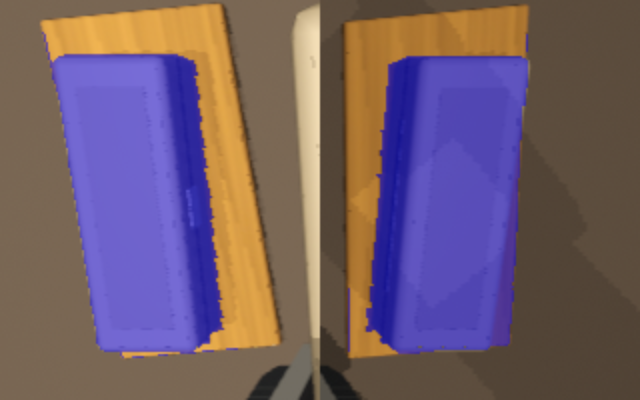

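```bash
python3 -c "
from h import *
go(.5718,.3378,.09,-8.6)"
```

```text
t 8.7 offset mm [ -0.7 165.7 161.6] twist [-0.01 -0.01 -0.36]
```

```bash
python3 -m crank '[{"offset":[0,0.03,0],"twist":[0,0,0]},{"offset":[-0.001,0.07,0.0],"twist":[0,0,-0.4]},{"offset":[-0.001,0.12,0],"twist":[0,0,-0.4]},{"offset":[-0.001,0.15,0.01],"twist":[0,0,-0.4]},{"offset":[-0.001,0.166,0.04],"twist":[0,0,-0.4]},{"offset":[-0.001,0.166,0.08],"twist":[0,0,-0.4]},{"offset":[-0.001,0.166,0.12],"twist":[0,0,-0.4]},{"offset":[-0.001,0.166,0.15],"twist":[0,0,-0.4]},{"offset":[-0.001,0.166,0.162],"twist":[0,0,-0.4]},{"offset":[-0.001,0.166,0.162],"twist":[0,0,-0.4]},{"offset":[-0.001,0.166,0.162],"twist":[0,0,-0.4]},{"offset":[-0.001,0.166,0.162],"twist":[0,0,-0.4]}]' - - ; python3 -c "
from h import *
go(.5718,.3378,.062,-8.6)"
```

```text
t: 10.2
tool_pos: [0.5725, 0.3386, 0.0914]
tool_rot: [-3.131, 0.233, -0.004]
contact_force: [-0.4, -0.4, -2.1]
opening: 0.0554
grip_force: 43.7
t 10.2 offset mm [-0.7  0.9 29.4] twist [-0.1  -0.16  0.07]
```

```bash
python3 -m crank '[{"offset":[0,0,0.01],"twist":[0,0,0]},{"offset":[0,0.0,0.02],"twist":[0,0,0]},{"offset":[0,0,0.026],"twist":[0,0,0]},{"offset":[0,0,0.028],"twist":[0,0,0]},{"offset":[0,0,0.028],"twist":[0,0,0]},{"offset":[0,0,0.028],"twist":[0,0,0]}]' - - ;python3 -m crank '[{"offset":[0,0,0.001],"twist":[0,0,0]},{"offset":[0,0,0.001],"twist":[0,0,0]}]' ;python3 -m crank '[{"offset":[0,0,0.001],"twist":[0,0,0]},{"offset":[0,0,0.001],"twist":[0,0,0]}]'
```

```text
t: 10.95
tool_pos: [0.5717, 0.3382, 0.0617]
tool_rot: [-3.133, 0.234, -0.001]
contact_force: [0.4, 0.4, -1.2]
opening: 0.0556
grip_force: 43.7
t: 11.2
tool_pos: [0.5714, 0.3381, 0.0604]
tool_rot: [-3.133, 0.234, -0.0]
contact_force: [0.8, -0.9, -1.9]
opening: 0.0556
grip_force: 43.7
t: 11.45
tool_pos: [0.5714, 0.338, 0.0593]
tool_rot: [-3.133, 0.234, -0.0]
contact_force: [0.3, 0.2, -1.6]
opening: 0.0554
grip_force: 43.8
```

```bash
for i in 1 2 3; do python3 -m crank '[{"offset":[0,0,0.0005],"twist":[0,0,0]},{"offset":[0,0,0.0005],"twist":[0,0,0]}]' | egrep 'pos|contact'; done
```

```text
tool_pos: [0.5715, 0.3381, 0.0593]
contact_force: [-0.8, -1.6, 2.0]
tool_pos: [0.5715, 0.3381, 0.0592]
contact_force: [-3.4, -0.8, 5.9]
tool_pos: [0.5715, 0.3381, 0.0592]
contact_force: [-4.3, -1.2, 7.7]
```

Contact made. Now release and retreat, then look from above.

```bash
python3 -m crank '[{"offset":[0,0,-0.0005],"twist":[0,0,0]},{"offset":[0,0,-0.0005],"twist":[0,0,0]},{"offset":[0,0,-0.0005],"twist":[0,0,0]},{"offset":[0,0,-0.0005],"twist":[0,0,0]},{"offset":[0,0,-0.0005],"twist":[0,0,0]},{"offset":[0,0,-0.0005],"twist":[0,0,0]}]' 1 ; python3 -m crank '[{"offset":[0,0,-0.02],"twist":[0,0,0]},{"offset":[0,0,-0.06],"twist":[0,0,0]},{"offset":[0,0,-0.11],"twist":[0,0,0]},{"offset":[0,0,-0.16],"twist":[0,0,0]},{"offset":[0,0,-0.21],"twist":[0,0,0]},{"offset":[0,0,-0.24],"twist":[0,0,0]},{"offset":[0,0,-0.24],"twist":[0,0,0]},{"offset":[0,0,-0.24],"twist":[0,0,0]},{"offset":[0,0,-0.24],"twist":[0,0,0]}]' ; python3 - <<'E'
from h import *
# composite view: wrist + side crop
look((.571,.338,np.radians(-8.6)),"st1",z0=.05)
s=get_image("side")[:,:,::-1][230:380,40:240]; c=get_image("scene")[:,:,::-1][110:230,370:500]; w=cv2.imread("pics/st1.png")[60:320,180:400]
cv2.imwrite("pics/st1c.png",np.hstack([cv2.resize(a,(int(a.shape[1]*400/a.shape[0])*8//11,400*8//11)) for a in(s,c,w)]))
go(.4816,.0910,.25,-18.9)
E
```

```text
t: 12.95
tool_pos: [0.5714, 0.338, 0.0582]
tool_rot: [3.133, -0.234, -0.0]
contact_force: [0.8, -0.5, -0.2]
opening: 0.085
grip_force: 0.0
t: 14.08
tool_pos: [0.5706, 0.3377, 0.2959]
tool_rot: [3.131, -0.233, -0.005]
contact_force: [-0.2, 0.2, -0.6]
opening: 0.0854
grip_force: 0.0
st1 exp [280. 181.] [279. 178.  55. 149.] 0.62 pose [0.5713 0.339 ] -8.37 iou 0.967
st1 exp [280. 181.] [480. 214.  92. 130.] 0.94 pose [0.571 0.338] -8.6 iou 0.0
t 14.28 offset mm [-51.8 257.3  47.4] twist [ 0.07  0.09 10.37]
```

View pics/st1c.png

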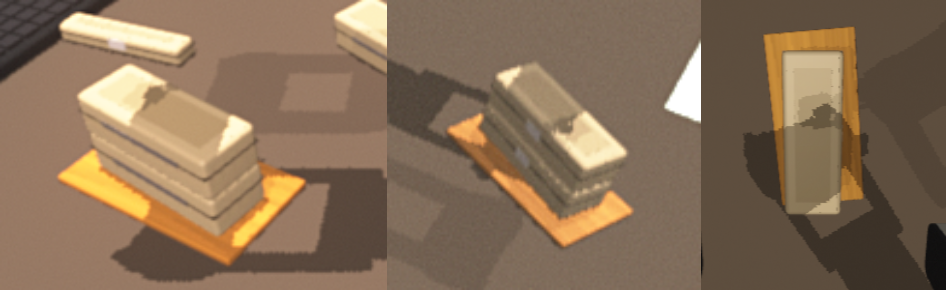

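The stack of two looks flush and square in all three views (left, middle, right panels), with the base still on the tray. Next is case B.

```bash
python3 -m crank '[{"offset":[-0.01,0.04,0],"twist":[0,0,1]},{"offset":[-0.02,0.09,0],"twist":[0,0,3]},{"offset":[-0.03,0.14,0.01],"twist":[0,0,5]},{"offset":[-0.04,0.19,0.02],"twist":[0,0,7]},{"offset":[-0.05,0.24,0.04],"twist":[0,0,9]},{"offset":[-0.052,0.257,0.047],"twist":[0,0,10.4]},{"offset":[-0.052,0.257,0.047],"twist":[0,0,10.4]},{"offset":[-0.052,0.257,0.047],"twist":[0,0,10.4]},{"offset":[-0.052,0.257,0.047],"twist":[0,0,10.4]}]' ; python3 - <<'E'
from h import *
look((.4816,.091,np.radians(-18.9)),"wB")
E
python3 -c "
from h import *
go(.4816,.091,.008,-18.9)"
```

```text
t: 15.4
tool_pos: [0.4825, 0.0926, 0.2521]
tool_rot: [-3.099, 0.514, -0.002]
contact_force: [-0.4, 1.0, 0.1]
opening: 0.0853
grip_force: 0.0
wB exp [283. 182.] [280. 181.  56. 144.] 0.75 pose [0.4806 0.0934] -17.91 iou 0.971
wB exp [283. 182.] [502. 196. 115.  58.] 0.65 pose [0.4816 0.091 ] -18.9 iou 0.0
t 15.5 offset mm [ -0.3   1.6 243.8] twist [-0.02 -0.03  0.06]
```

View pics/wB.png

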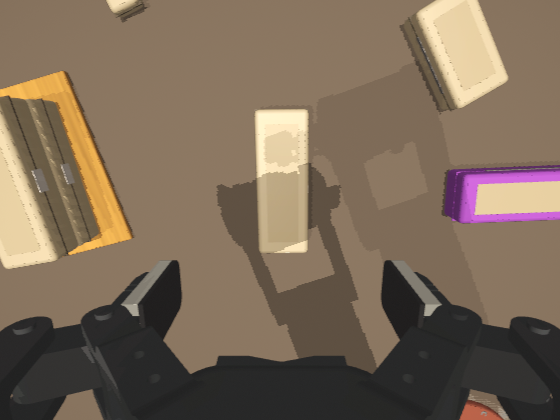

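Case B is centred at (282,181), clear on both sides.

```bash
python3 -m crank '[{"offset":[-0.002,0,0.05],"twist":[0,0,-0.5]},{"offset":[-0.002,0,0.1],"twist":[0,0,-0.5]},{"offset":[-0.002,0,0.15],"twist":[0,0,-0.5]},{"offset":[-0.002,0,0.19],"twist":[0,0,-0.5]},{"offset":[-0.002,0,0.22],"twist":[0,0,-0.5]},{"offset":[-0.002,0,0.236],"twist":[0,0,-0.5]},{"offset":[-0.002,0,0.243],"twist":[0,0,-0.5]},{"offset":[-0.002,0,0.243],"twist":[0,0,-0.5]},{"offset":[-0.002,0,0.243],"twist":[0,0,-0.5]}]' 1 && python3 -m crank '[{"offset":[0,0,0],"twist":[0,0,0]},{"offset":[0,0,0],"twist":[0,0,0]},{"offset":[0,0,0],"twist":[0,0,0]},{"offset":[0,0,0],"twist":[0,0,0]},{"offset":[0,0,0],"twist":[0,0,0]},{"offset":[0,0,0],"twist":[0,0,0]},{"offset":[0,0,0],"twist":[0,0,0]},{"offset":[0,0,0],"twist":[0,0,0]}]' 0.4 40 && python3 -m crank '[{"offset":[0,0,-0.01],"twist":[0,0,0]},{"offset":[0,0,-0.03],"twist":[0,0,0]},{"offset":[0,0,-0.07],"twist":[0,0,0]},{"offset":[0,0,-0.12],"twist":[0,0,0]},{"offset":[0,0,-0.17],"twist":[0,0,0]},{"offset":[0,0,-0.2],"twist":[0,0,0]},{"offset":[0,0,-0.2],"twist":[0,0,0]},{"offset":[0,0,-0.2],"twist":[0,0,0]}]'; python3 -c "
from h import *
go(.5714,.3381,.2,-8.6)"
```

```text
t: 16.62
tool_pos: [0.4812, 0.0923, 0.0097]
tool_rot: [-3.101, 0.503, -0.004]
contact_force: [0.4, -0.0, 0.0]
opening: 0.0854
grip_force: 0.0
t: 17.62
tool_pos: [0.4807, 0.0923, 0.0091]
tool_rot: [-3.101, 0.503, -0.002]
contact_force: [-1.0, -0.2, 5.7]
opening: 0.0554
grip_force: 44.5
t: 18.62
tool_pos: [0.4787, 0.0921, 0.2061]
tool_rot: [3.1, -0.503, -0.005]
contact_force: [-1.0, 0.5, -1.4]
opening: 0.0554
grip_force: 43.8
t 18.62 offset mm [  10.2 -262.7    5.7] twist [ 0.06  0.19 -9.83]
```

```bash
python3 -m crank '[{"offset":[0,-0.02,0],"twist":[0,0,-1]},{"offset":[0.002,-0.06,0],"twist":[0,0,-2.5]},{"offset":[0.004,-0.1,0],"twist":[0,0,-4]},{"offset":[0.006,-0.14,0],"twist":[0,0,-5.5]},{"offset":[0.008,-0.18,0],"twist":[0,0,-7]},{"offset":[0.009,-0.22,0.0],"twist":[0,0,-8.5]},{"offset":[0.01,-0.25,0.003],"twist":[0,0,-9.5]},{"offset":[0.01,-0.263,0.006],"twist":[0,0,-9.8]},{"offset":[0.01,-0.263,0.03],"twist":[0,0,-9.8]},{"offset":[0.01,-0.263,0.05],"twist":[0,0,-9.8]},{"offset":[0.01,-0.263,0.066],"twist":[0,0,-9.8]},{"offset":[0.01,-0.263,0.066],"twist":[0,0,-9.8]},{"offset":[0.01,-0.263,0.066],"twist":[0,0,-9.8]},{"offset":[0.01,-0.263,0.066],"twist":[0,0,-9.8]}]'; python3 -c "
from h import *
go(.5714,.3381,.104,-8.6)"
```

```text
t: 20.38
tool_pos: [0.5733, 0.3389, 0.1439]
tool_rot: [-3.131, 0.236, -0.003]
contact_force: [-0.2, -0.0, -1.6]
opening: 0.0556
grip_force: 43.6
t 20.38 offset mm [-1.9  1.1 39.9] twist [-0.08 -0.12 -0.03]
```

```bash
python3 -m crank '[{"offset":[-0.001,0.001,0.01],"twist":[0,0,0]},{"offset":[-0.001,0.001,0.025],"twist":[0,0,0]},{"offset":[-0.001,0.001,0.033],"twist":[0,0,0]},{"offset":[-0.001,0.001,0.036],"twist":[0,0,0]},{"offset":[-0.001,0.001,0.036],"twist":[0,0,0]},{"offset":[-0.001,0.001,0.036],"twist":[0,0,0]},{"offset":[-0.001,0.001,0.036],"twist":[0,0,0]},{"offset":[-0.001,0.001,0.036],"twist":[0,0,0]}]'; python3 -c "
from h import *
go(.5714,.3381,.102,-8.55)"
```

```text
t: 21.38
tool_pos: [0.5716, 0.3378, 0.1067]
tool_rot: [-3.132, 0.236, -0.001]
contact_force: [0.1, -0.5, -1.7]
opening: 0.0558
grip_force: 43.6
t 21.38 offset mm [-0.3 -0.2  4.7] twist [-0.02 -0.03 -0.08]
```

```bash
python3 -m crank '[{"offset":[0,0,0.002],"twist":[0,0,0]},{"offset":[0,0,0.003],"twist":[0,0,0]},{"offset":[0,0,0.004],"twist":[0,0,0]},{"offset":[0,0,0.004],"twist":[0,0,0]},{"offset":[0,0,0.004],"twist":[0,0,0]}]'|egrep 'pos|contact'; for i in 1 2 3; do python3 -m crank '[{"offset":[0,0,0.0005],"twist":[0,0,0]},{"offset":[0,0,0.0005],"twist":[0,0,0]}]' | egrep 'pos|contact'; done
```

```text
tool_pos: [0.5715, 0.3378, 0.1023]
contact_force: [-0.6, 0.8, -2.4]
tool_pos: [0.5714, 0.3378, 0.1018]
contact_force: [-0.2, -0.3, -1.7]
tool_pos: [0.5715, 0.3377, 0.1013]
contact_force: [0.8, 0.4, -2.0]
tool_pos: [0.5715, 0.3378, 0.1012]
contact_force: [-0.8, 0.2, 0.6]
```

```bash
python3 -m crank '[{"offset":[0,0,0.0005],"twist":[0,0,0]},{"offset":[0,0,0.0005],"twist":[0,0,0]}]' |egrep 'pos|contact'; python3 -m crank '[{"offset":[0,0,0],"twist":[0,0,0]},{"offset":[0,0,0],"twist":[0,0,0]},{"offset":[0,0,0],"twist":[0,0,0]},{"offset":[0,0,0],"twist":[0,0,0]},{"offset":[0,0,0],"twist":[0,0,0]},{"offset":[0,0,0],"twist":[0,0,0]}]' 1 ; python3 -m crank '[{"offset":[0,0,-0.02],"twist":[0,0,0]},{"offset":[0,0,-0.06],"twist":[0,0,0]},{"offset":[0,0,-0.11],"twist":[0,0,0]},{"offset":[0,0,-0.16],"twist":[0,0,0]},{"offset":[0,0,-0.21],"twist":[0,0,0]},{"offset":[0,0,-0.24],"twist":[0,0,0]},{"offset":[0,0,-0.24],"twist":[0,0,0]},{"offset":[0,0,-0.24],"twist":[0,0,0]}]' ; python3 - <<'E'
from h import *
look((.571,.338,np.radians(-8.6)),"st2",z0=.092)
s=get_image("side")[:,:,::-1][210:370,40:240]; c=get_image("scene")[:,:,::-1][90:230,370:500]; w=cv2.imread("pics/st2.png")[60:320,180:400]
cv2.imwrite("pics/st2c.png",np.hstack([cv2.resize(a,(a.shape[1]*290//a.shape[0],290),interpolation=cv2.INTER_CUBIC) for a in(s,c,w)]))
E
```

```text
tool_pos: [0.5716, 0.3378, 0.1012]
contact_force: [-3.5, -0.6, 5.2]
t: 23.75
tool_pos: [0.5714, 0.3377, 0.1002]
tool_rot: [3.133, -0.236, -0.0]
contact_force: [-0.7, 0.3, 0.7]
opening: 0.0856
grip_force: 0.0
t: 24.75
tool_pos: [0.5711, 0.3376, 0.3396]
tool_rot: [3.132, -0.236, -0.001]
contact_force: [0.2, -0.8, -1.1]
opening: 0.0855
grip_force: 0.0
st2 exp [281. 182.] [278. 179.  55. 147.] 0.61 pose [0.5714 0.3388] -8.38 iou 0.968
```

View pics/st2c.png

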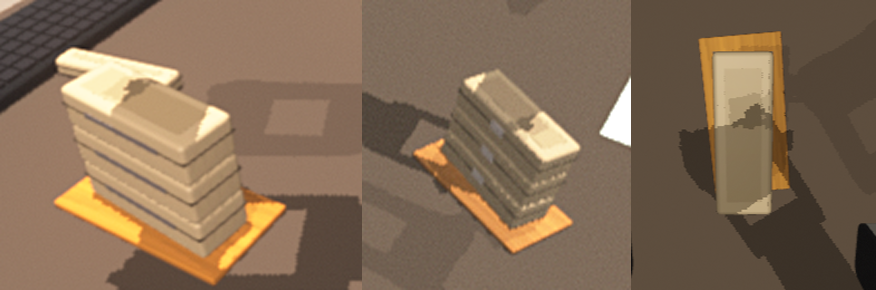

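The column is straight and square in the side, scene and wrist panels. The top case measures (0.571, 0.339) at −8.4°, in line with the base. Handing in.

```bash
python3 -c "
from station import *
print(finish_job())"
```

```text
the job is handed in; nothing more can be done
None
```

Both full-size beige cases are stacked on the tray case in one straight, square column, set down without a drop in about 25 s. The base case shows no visible shift, the short case was never touched, and the job is handed in; no verdict came back.

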